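# Log a grinder roller at the code reader

## Task

This stone grinder roller has to be logged: clear the two lumps of set chocolate that lie between the roller and the code reader off the slab into the open bin beside it, and turn the roller on its axle until its code plate squarely faces the reader's window. The roller is too thick to grip and its axle is stiff, so it has to be stroked round with fingertips pressed on it, re-placed as often as needed; press firmly but gently enough not to bruise it (well under 40 N). Leave the other loose things where they stand.

Things in the scene. Friction and masses are not known exactly. Their poses are not given: they have to be found in the camera images.
- station: Fixed station: grey slab 360 x 300 mm, top 100 mm above the worktop. Origin on the worktop; slab spans -155 to +205 mm in its x, +-150 mm in y. x points from roller to reader (away from the robot, askew up to 0.2 rad), y along the axle, z up. The roller lies across it at x = -75 mm between two steel cheeks (12 mm thick, 50 mm long, centred at y = +-71 mm, up to 88 mm above the slab).
- roller (a joint): Turn of the roller in rad (any number of turns). 0 or whole turns: the plate faces the reader. Grows as the roller's top moves towards the reader (+x of the station): at 1.57 the plate looks down, 3.14 at the robot, 4.71 (-1.57) up. The axle is stiff (dry friction 0.22 N m, 3.7 N along the surface): it stays where left, and fingertips that press too lightly slip over it.
- plate (a point): The middle of the code plate's outer face: a thin curved aluminium plate with dark bars, 90 mm along the axle and about 58 mm round the roller's surface, flush on the roller, 60 mm from the axle. Its x axis points outwards.
- axle_mid (a point): Middle of the axle of the dark stone roller, 70 mm above the slab (170 mm above the worktop); has the station's axes. The roller is a smooth hard cylinder 120 mm in diameter, 110 mm long, lying level along y, top 230 mm above the worktop, free from above. Pressed down, its sprung bearings sink 1 mm for each 5 N, at most 7 mm.
- window (a point): Middle of the reader's dark window, 70 mm above the slab, on the face that looks at the roller; x points away from the roller. The reader is a fixed grey block on the slab, 70 mm deep, 60 wide, 105 high; its foot (8 mm high, 80 wide) stands out 10 mm in front. The gap between roller and window is 133 to 147 mm.
- lump_a_mid (a point): Centre of the first brown lump of set chocolate, about 52 (x) x 60 (y) x 58 mm (z), rough block with a smaller upper half, about 0.18 kg, standing on the slab between roller and reader, on the station's -y half, turned up to 0.35 rad from the station's axes; 29 mm above its underside.
- lump_b_mid (a point): Centre of the second brown lump of set chocolate, about 48 (x) x 62 (y) x 54 mm (z), alike, on the station's +y half; 27 mm above its underside.
- bin: Open white bin, fixed, 170 x 170 x 90 mm high, walls 5 mm; origin under its centre on the worktop, axes as the station. It stands at one of the slab's two ends (station y +240 or -240 mm, x 50 mm; which end changes), 5 mm from the slab, its rim 10 mm below the slab's top.
- lump_a: The first lump; origin at the centre of its underside.
- lump_b: The second lump; origin at the centre of its underside.
- pot: Bystander: open steel pot, 140 mm across, 95 mm high, at the slab's other end. Origin under its centre.
- beaker: Bystander: steel cup 60 mm across, 70 mm high, on the slab beside the reader. Origin under its centre.
- tin: Bystander: closed aluminium tin 56 mm across, 85 mm high, on the slab at the reader's other side. Origin under its centre.
- scraper: Bystander: long spatula, 240 mm, lying on the worktop to the right.
- jar: Bystander: amber glass jar 72 mm across, 120 mm high, on the worktop to the right.
- brush: Bystander: brush, 200 mm long, lying on the worktop to the left.

How it is judged:
At the end, for the whole second after the job is handed in: The plate looks straight and level at the reader within 0.14 rad (8 degrees), on the reader's side, and the roller is at rest. The middles of both lumps are inside the bin, within its walls and below its rim, and the lumps are at rest (angle between the x axis of plate and the x axis of window, either way round below 0.14 rad and x of plate in the frame of station above -0.03 m and velocity of joint roller between -0.05 and 0.05 rad/s and x of lump_a_mid in the frame of bin between -0.08 and 0.08 m and y of lump_a_mid in the frame of bin between -0.08 and 0.08 m and z of each of lump_a_mid, lump_b_mid in the frame of bin below 0.085 m and linear speed of each of lump_a, lump_b below 0.03 m/s and x of lump_b_mid in the frame of bin between -0.08 and 0.08 m and y of lump_b_mid in the frame of bin between -0.08 and 0.08 m); the robot touches nothing.
It fails at once if the pot, beaker, tin, scraper, jar or brush moved more than 30 mm (distance of any of pot, beaker, tin, scraper, jar, brush from where it was at the start of the episode above 0.03 m).
It fails at once if the fingers press on the roller or its station with more than 40 N (contact force between the fingers and station above 40 N).
It also fails if it takes over 67 s, if anything falls off the work surface, if the arm or the gripper's body presses on something with over 40 N, if the wrist force passes 120 N, or if a joint passes its speed limit or range.

## Robot

A 6-joint arm with a two-finger parallel gripper is mounted at the origin on the work surface. World frame = base frame: x ahead of the robot, y to its left, z up, the work surface at z = 0. Lengths are in m, angles in rad, forces in N, time in s.
With the tool pointing down it reaches from about 0.3 to 0.75 m from the base axis. Payload 8.5 kg.
Tool frame: the origin (TCP) lies midway between the tips of the shut fingers; the grasp point (between the pads) lies 19 mm behind it (bot.grip_depth is the distance from the TCP to the grasp point, in m); z points along the fingers, y is the direction in which the jaws open and shut (so a half turn about z gives the same grasp; the last joint's range is limited). The gripper opens to 88 mm and grips with 3 to 60 N. Pads are 18 mm wide; open, the fingers measure 123 mm over their backs; the gripper's body (75 mm by 187 mm) begins 45 mm behind the grasp point.
Start: joints at [0.978, 0.381, 1.297, -0, 1.464, -0.215], TCP at [0.203, 0.511, 0.239] pointing down, gripper open.
Joint ranges: [-3.11, 3.11], [-0.89, 2.33], [0.22, 2.48], [-1.42, 4.56], [0.17, 2.85], [-2.88, 2.88]. Speed limits (rad/s): [2.39, 2.39, 3.14, 3.14, 3.14, 3.14].

## Interface

Orientations are given as a unit quaternion [x, y, z, w].
In Python, from workcell import bot, snapshot, get_calibration gives the robot as it stands.
- The arm moves only by the tool arm_command, never from a script. Its argument "plan" is one flat list of numbers, 6 for each row, row after row: the shift along the tool's x, y, z in mm, then the turn, a rotation vector about the tool's x, y, z in rad. A call has 1 to 8 rows; each row is the pose to reach, as a shift and turn from the pose commanded when the call began, along the tool's axes at that moment; what a row does not reach only later rows make up. A row lasts 1/8 s, in which the tool goes at most 62.5 mm and 10.7 degrees, less where a joint would pass 70% of its speed; a pose out of reach is approached as far as the arm can. A call with a gripper value outside its range is refused whole. "fingers" is the opening, from 0 (shut) to 1 (fully open), set as the call begins (left out, the last holds). The fingers move at their own pace and stop on an object; "grip_force" is the grip in N (left out, the last holds). Time passes only in rows, so rows that repeat a pose let the fingers close. It gives the time, the measured TCP pose, the force and the opening at its end, in the units of the state.
- bot.state(): the state, without advancing time (a new reading comes with each control period).
- snapshot(name): name is "scene" or "top"; returns (picture, depth): 400x640x3 uint8, red, green, blue; 400x640 float32, m along the optical axis (not along the pixel's ray), 0 where there is no reading.
- get_calibration(name): a dict with "mtx" (3x3 intrinsics, pixels), "rvec" (rotation vector, rad) and "tvec" (3), from world to camera coordinates, as OpenCV has them. Camera axes: x right, y down, z forward; pixel columns grow to the right and rows downward; lengths in m; the calibration is good to about 2 mm. A picture is of the moment at which its call begins. get_calibration takes no time and is no camera call.
- bot.hand_in(): hands the job in, once; it reports no verdict.
The state is a dict: "clock": time; "joint_positions": joint angles; "joint_velocities": joint speeds; "joint_efforts": joint torques, N m; "eef_pos": TCP position; "tool_rot": TCP orientation; "ft_force": force on the tool from outside, world axes, zero at the start; "ft_torque": the same for the moment, N m; "finger_gap": finger opening in m.
Only numpy, scipy, OpenCV 4.12 (cv2) and the standard library are available. Lean on these libraries where they do the work, as an engineer would, in place of code of your own. Each camera call takes 0.05 s, during which the arm holds its last target.

## Working session

There is one attempt and no reset: what is moved stays moved. The work goes in short steps, Python scripts to look and compute and a tool call to move; the robot and the scene stay as the last step left them, time stands still between calls to the robot, and variables do not carry over. Pictures are saved under pics/ and viewed, and the job is handed in when it is done.

Besides the shell and the picture viewer there is one more tool, called by a JSON object that holds its "method" and its "body", one argument or row to a line. arm_command: Moves the arm, as the interface text tells. Its arguments: {"type":"object","properties":{"plan":{"type":"array","items":{"type":"number"}},"fingers":{"type":"number"},"grip_force":{"type":"number"}},"required":["plan"]}

```bash
ls; mkdir -p pics
python3 - <<'E'
from workcell import bot, snapshot, get_calibration
import cv2,numpy as np
print(bot.state())
for n in("scene","top"):
    p,d=snapshot(n); np.savez(f'pics/{n}0.npz',p=p,d=d); cv2.imwrite(f'pics/{n}0.png',cv2.cvtColor(p,cv2.COLOR_RGB2BGR)); c=get_calibration(n); print(n,c, -cv2.Rodrigues(np.array(c['rvec']))[0].T@np.array(c['tvec']).ravel())
E
```

```text
pics
{'clock': 0.0, 'joint_positions': array([ 9.77707912e-01,  3.81170958e-01,  1.29822393e+00, -1.56908296e-05,
        1.46359567e+00, -2.15301387e-01]), 'joint_velocities': array([ 0.00013968, -0.00022575,  0.00058208, -0.00179629, -0.00011269,
        0.00042545]), 'joint_efforts': array([ 1.03369046e-03, -4.37933707e+01, -2.24557722e+01,  7.13355979e-02,
        3.52639414e-02, -1.75707610e-04]), 'eef_pos': array([0.20272685, 0.5109829 , 0.23816364]), 'tool_rot': array([ 1.87771330e-01,  9.82212522e-01, -6.45693575e-04, -2.67709967e-04]), 'ft_force': array([0.16065426, 0.02561033, 0.89633382]), 'ft_torque': array([ 0.02787929, -0.03793228,  0.00180104]), 'finger_gap': 0.08840101396114591}
scene {'mtx': array([[516.36175556,   0.        , 320.4990994 ],
       [  0.        , 516.36175556, 202.27252178],
       [  0.        ,   0.        ,   1.        ]]), 'rvec': array([ 1.63527531,  1.9715068 , -0.79619835]), 'tvec': array([ 0.21779349, -0.26296572,  2.09937397])} [1.63502759 0.12118273 1.35497438]
top {'mtx': array([[381.95357192,   0.        , 316.30724147],
       [  0.        , 381.95357192, 195.35570299],
       [  0.        ,   0.        ,   1.        ]]), 'rvec': array([ 2.13565162, -2.15521157,  0.10962228]), 'tvec': array([-0.07731183,  0.52486207,  1.16565231])} [ 0.37395117 -0.10957245  1.21998239]
```

View pics/scene0.png

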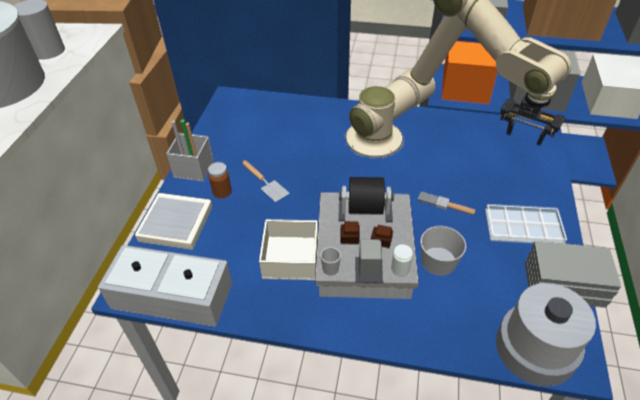

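View pics/top0.png

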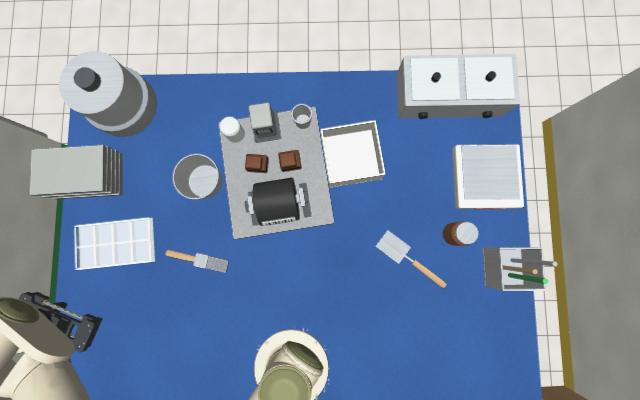

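The bin is at the -y (right) end. The plate's edge shows on the robot side of the roller, near (278,221) in the top picture. I'll enlarge that area.

```bash
cat > h.py <<'E'
from workcell import bot, snapshot, get_calibration
import cv2,numpy as np
def cal(n):
    c=get_calibration(n); R=cv2.Rodrigues(np.array(c['rvec']))[0]; return c['mtx'],R,np.array(c['tvec']).ravel()
def cloud(n,d):
    K,R,t=cal(n); v,u=np.mgrid[0:400,0:640]
    P=np.stack([(u-K[0,2])*d/K[0,0],(v-K[1,2])*d/K[1,1],d],-1)
    return (P-t)@R
def proj(n,X):
    K,R,t=cal(n); q=(np.atleast_2d(X)@R.T+t)@K.T; return q[:,:2]/q[:,2:]
def crop(p,x0,y0,x1,y1,f,name):
    cv2.imwrite(name,cv2.cvtColor(cv2.resize(p[y0:y1,x0:x1],None,fx=f,fy=f,interpolation=cv2.INTER_CUBIC),cv2.COLOR_RGB2BGR))
E
python3 - <<'E'
from h import *
z=np.load('pics/top0.npz');crop(z['p'],210,95,390,240,4,'pics/topc.png')
W=cloud('top',z['d'])
for nm,u,v in [('slab corner BL',237,235),('BR',330,221),('TR',314,111),('bin c',352,155),('bin rim r',380,150),('lumpA',289,158),('lumpB',257,161),('roller',277,190),('reader top',262,110),('beaker',302,112),('tin',230,125),('pot',196,176)]:
    print(nm,W[v,u].round(3))
# roller points
m=(W[...,2]>.19)&(W[...,2]<.26)&(W[...,0]>.3)&(W[...,0]<.5)&(abs(W[...,1])<.2)
z2=np.load('pics/scene0.npz');crop(z2['p'],250,165,430,305,4,'pics/scc.png')
E
```

```text
slab corner BL [0.401 0.15  0.098]
BR [ 0.439 -0.123  0.104]
TR [ 0.774 -0.079  0.101]
bin c [ 0.658 -0.198  0.004]
bin rim r [ 0.653 -0.277  0.089]
lumpA [ 0.616 -0.008  0.16 ]
lumpB [0.61  0.084 0.154]
roller [0.515 0.017 0.223]
reader top [0.742 0.062 0.206]
beaker [ 0.765 -0.043  0.119]
tin [0.708 0.156 0.183]
pot [0.594 0.308 0.01 ]
```

View pics/topc.png

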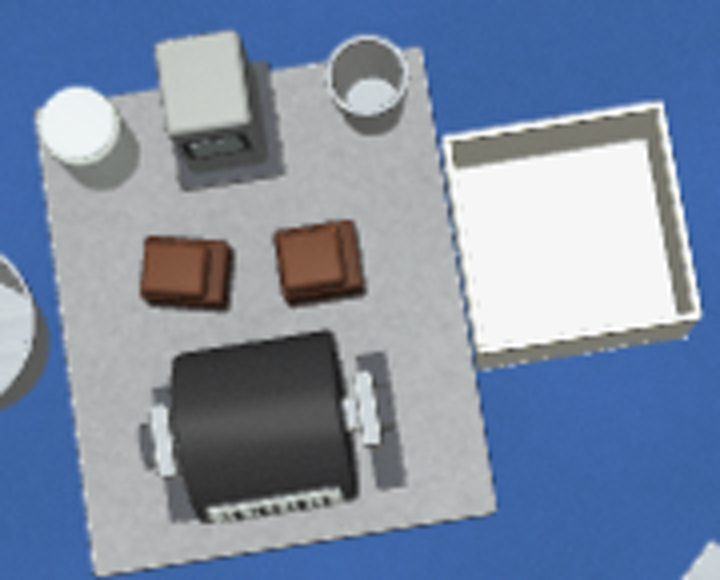

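View pics/scc.png

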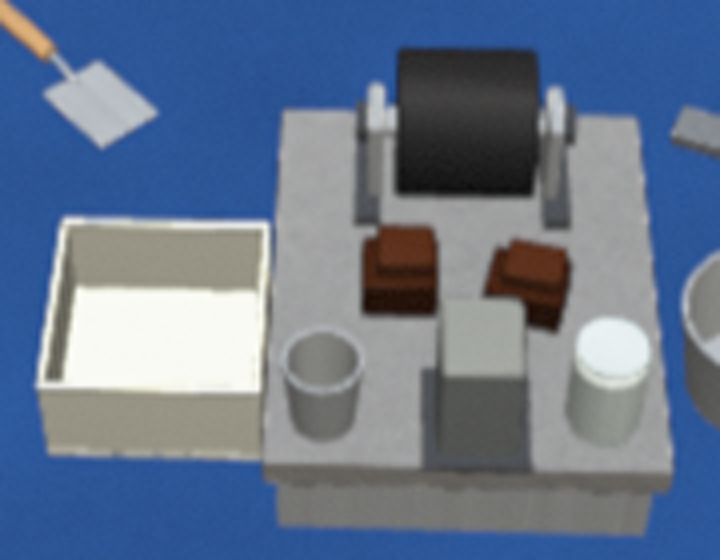

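```bash
cat >> h.py <<'E'
def ray(n,uv):
    K,R,t=cal(n); o=-R.T@t; q=np.linalg.inv(K)@np.array([uv[0],uv[1],1.]); return o,R.T@q
def onz(n,uv,z):
    o,r=ray(n,uv); return o+r*(z-o[2])/r[2]
E
python3 - <<'E'
from h import *
from scipy.optimize import least_squares
z=np.load('pics/top0.npz');W=cloud('top',z['d'])
tc=lambda x,y:(210+(x+.5)/4-.5,95+(y+.5)/4-.5)
pts=[tc(97,577),tc(495,512),tc(420,48),tc(37,108)]
Pw=np.array([onz('top',p,.1)[:2] for p in pts]); print(Pw.round(3))
loc=np.array([[-.155,.15],[-.155,-.15],[.205,-.15],[.205,.15]])
f=lambda q:(loc@np.array([[np.cos(q[2]),np.sin(q[2])],[-np.sin(q[2]),np.cos(q[2])]])+q[:2]-Pw).ravel()
s=least_squares(f,[.58,0,0]); q=s.x; print(q,s.fun.round(4))
c,sn=np.cos(q[2]),np.sin(q[2]); R=np.array([[c,-sn,0],[sn,c,0],[0,0,1]])
S=(W-[q[0],q[1],0])@R  # station coords
m=(S[...,2]>.2)&(abs(S[...,0]+.075)<.07)&(abs(S[...,1])<.05)
P=S[m]; # circle fit with r
g=least_squares(lambda a:np.hypot(P[:,0]-a[0],P[:,2]-a[1])-.06,[-.075,.17]); print('axis x,z',g.x,np.abs(g.fun).mean(), P[:,2].max())
m=(S[...,2]>.18)&(abs(S[...,0]+.075)<.07)&(abs(S[...,1])<.08); print('roller y',S[m][:,1].min(),S[m][:,1].max())
# lumps
col=z['p'].astype(int)
for nm,yr in(('a',(-.1,0)),('b',(0,.1))):
    m=(S[...,2]>.115)&(S[...,0]>-.005)&(S[...,0]<.12)&(S[...,1]>yr[0])&(S[...,1]<yr[1])&(col[...,0]-col[...,2]>20)
    P=S[m]; r=cv2.minAreaRect((P[:,:2]*1000).astype(np.float32)); print(nm,m.sum(),r,P[:,2].max(), 'x',P[:,0].min(),P[:,0].max(),'y',P[:,1].min(),P[:,1].max())
    h=P[P[:,2]>.14]; print('  top half',cv2.minAreaRect((h[:,:2]*1000).astype(np.float32)), np.median(h[:,2]))
# plate
for uv in [tc(205,508),tc(207,522),tc(340,488),tc(342,500),tc(275,497),tc(275,512)]:
    o,r=ray('top',uv); o=(o-[q[0],q[1],0])@R; r=r@R
    a=r[[0,2]];b=o[[0,2]]-[-.075,.17]; A=a@a;B=2*a@b;C=b@b-.0036; D=B*B-4*A*C
    if D<0: print('miss',D);continue
    p=o+r*(-B-np.sqrt(D))/(2*A); print(p.round(3),'elev angle theta=',np.arctan2(-(p[2]-.17),p[0]+.075)%6.283)
m=(S[...,2]>.15)&(abs(S[...,0]-.10)<.06)&(abs(S[...,1])<.05);print('reader',S[m].min(0),S[m].max(0))
m=(S[...,2]>.06)&(S[...,2]<.095)&(S[...,1]<-.153)&(S[...,1]>-.4);print('bin rim',S[m].min(0),S[m].max(0))
for n,u,v in[('beaker',302,112),('tin',230,125)]:print(n,S[v,u])
E
```

```text
[[ 0.39   0.159]
 [ 0.435 -0.133]
 [ 0.788 -0.081]
 [ 0.745  0.212]]
[0.56465455 0.03557166 0.14804888] [-0.0004  0.0022 -0.0011 -0.0026  0.0015 -0.0019 -0.      0.0024]
axis x,z [-0.07444423  0.16942981] 0.0012075865208979438 0.2343268534132184
roller y -0.07989257448504157 0.0799007662694929
a 346 ((44.96577453613281, -49.1717529296875), (51.84602737426758, 58.092491149902344), 0.5699362754821777) 0.16169761334980526 x 0.019141758474296614 0.07104290040581669 y -0.0782209126936409 -0.020093249374423677
  top half ((44.79059600830078, -49.528961181640625), (49.6791877746582, 56.85647201538086), 0.4824797511100769) 0.1563220250737563
b 334 ((53.14808654785156, 48.47671890258789), (61.221153259277344, 46.834442138671875), 77.05628204345703) 0.15995253681787067 x 0.02522084384052937 0.08023828658489536 y 0.015415505596885098 0.08118310759679286
  top half ((52.62528610229492, 46.71104431152344), (56.49812316894531, 44.933982849121094), 76.3074722290039) 0.15315998179717105
[-0.126  0.046  0.202] elev angle theta= 3.7036030359782672
[-0.134  0.049  0.182] elev angle theta= 3.344514797866925
[-0.127 -0.045  0.201] elev angle theta= 3.6774365453020668
[-0.133 -0.044  0.183] elev angle theta= 3.368112878158181
[-0.126 -0.001  0.202] elev angle theta= 3.701795385712504
[-0.134  0.003  0.18 ] elev angle theta= 3.3104898440186394
reader [ 0.04006122 -0.04961367  0.15018339] [0.1599799  0.04985689 0.20906751]
bin rim [-0.03485717 -0.32442672  0.06008349] [ 0.13614314 -0.15424825  0.09455058]
beaker [ 0.18644857 -0.10745766  0.11899634]
tin [0.15910311 0.09825149 0.18288921]
```

```bash
cat >> h.py <<'E'
from scipy.spatial.transform import Rotation as Ro
YAW=.148; O=np.array([.5647,.0356,0]); RS=Ro.from_euler('z',YAW)
BASE=Ro.from_matrix(np.array([[-1,0,0],[0,1,0],[0,0,-1.]]))
def pose(p,phi=0,yaw=0): # station mm
    return O+RS.apply(np.array(p)/1000.), RS*Ro.from_euler('z',yaw)*Ro.from_euler('y',phi)*BASE
def arc(phi,d,y=0,r=60): # mm
    return pose([-75+r*np.sin(phi),y,170-d+r*np.cos(phi)],phi)
def rows(tg,start=None):
    if start is None:
        s=bot.state(); start=(s['eef_pos'],Ro.from_quat(s['tool_rot']))
    for p,R in tg:
        dp=start[1].inv().apply(p-start[0])*1000; dr=(start[1].inv()*R).as_rotvec()
        print(dp.round(1).tolist(),dr.round(3).tolist())
def st():
    s=bot.state(); p=RS.inv().apply(s['eef_pos']-O)*1000; print('t',round(s['clock'],2),'stn',p.round(1),'F',s['ft_force'].round(1),'gap',round(s['finger_gap'],4),'rot',(RS.inv()*Ro.from_quat(s['tool_rot'])*BASE.inv()).as_rotvec().round(3)); return s
E
python3 - <<'E'
from h import *
st()
rows([arc(-.5,-50),arc(-.5,-15)])
E
```

```text
t 0.1 stn [-287.9  523.6  238.2] F [-0.3  0.5 -0.2] gap 0.0879 rot [-0.001  0.001 -0.526]
[-422.0, -360.5, -34.1] [-0.133, -0.489, -0.514]
[-422.1, -360.4, 0.9] [-0.133, -0.489, -0.514]
```

{"method": "arm_command", "body": {
  "plan": [-50,-43,-30,-0.03,-0.1,-0.1,-100,-86,-34,-0.06,-0.2,-0.2,-150,-129,-34,-0.09,-0.3,-0.3,-200,-172,-34,-0.133,-0.4,-0.4,-245,-209,-34,-0.133,-0.489,-0.514,-290,-248,-34,-0.133,-0.489,-0.514,-335,-286,-34,-0.133,-0.489,-0.514,-380,-325,-34,-0.133,-0.489,-0.514],
  "fingers": 0
}}

```text
clock: 1.1
eef_pos: [0.4308, 0.0781, 0.273]
tool_rot: [-0.071, 0.966, 0.019, 0.248]
ft_force: [1.0, 1.2, -0.1]
finger_gap: 0.0104
```

Run:
```python
from h import *
st()
rows([arc(-.5,-30),arc(-.5,-10),arc(-.5,-5)])
```

```text
t 1.1 stn [-126.2   61.8  273. ] F [ 1.   1.2 -0.1] gap 0.0104 rot [ 0.001 -0.502 -0.001]
[-10.0, -61.8, 28.6] [0.001, 0.002, -0.001]
[-0.3, -61.8, 46.1] [0.001, 0.002, -0.001]
[2.1, -61.8, 50.5] [0.001, 0.002, -0.001]
```

{"method": "arm_command", "body": {
  "plan": [-10,-62,10,0,0,0,-10,-62,28,0,0,0,0,-62,46,0,0,0,0,-62,46,0,0,0]
}}

```text
clock: 1.6
eef_pos: [0.4607, 0.0221, 0.231]
tool_rot: [-0.071, 0.967, 0.02, 0.246]
ft_force: [-0.0, 0.5, 0.4]
finger_gap: 0.0006
```

Run:
```python
from h import *
st()
rows([arc(-.5,-5),arc(-.5,0),arc(-.5,2)])
p,d=snapshot("scene");crop(p,270,130,450,270,4,'pics/s1.png')
```

```text
t 1.6 stn [-104.9    2.   231. ] F [-0.   0.5  0.4] gap 0.0006 rot [ 0.003 -0.498 -0.001]
[0.6, -2.0, 3.5] [0.002, -0.002, -0.002]
[3.0, -2.0, 7.9] [0.002, -0.002, -0.002]
[4.0, -2.0, 9.7] [0.002, -0.002, -0.002]
```

View pics/s1.png

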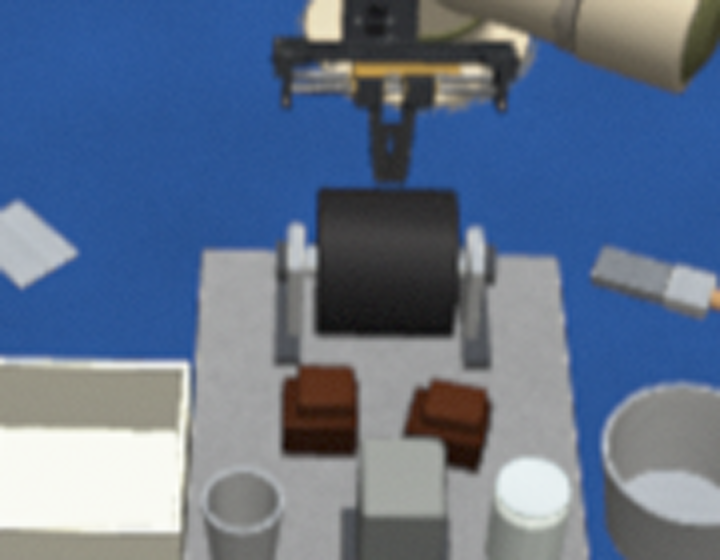

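The shut fingertips hang just above the roller's middle, at (390,180) in the crop. I'll now lower them gently to contact.

{"method": "arm_command", "body": {
  "plan": [0.6,-2,3.5,0,0,0,3,-2,7.9,0,0,0,3,-2,7.9,0,0,0]
}}

```text
clock: 2.02
eef_pos: [0.4627, 0.0204, 0.2238]
tool_rot: [-0.071, 0.966, 0.019, 0.247]
ft_force: [0.0, 0.8, -0.3]
finger_gap: 0.0006
```

Run:
```python
from h import *
st()
rows([arc(-.5,d) for d in (0,1,2,3,4)])
```

```text
t 2.02 stn [-103.2    0.   223.8] F [ 0.   0.8 -0.3] gap 0.0006 rot [ 0.002 -0.501 -0.   ]
[1.1, -0.0, 0.7] [0.001, 0.001, -0.001]
[1.5, -0.0, 1.6] [0.001, 0.001, -0.001]
[2.0, -0.0, 2.4] [0.001, 0.001, -0.001]
[2.5, -0.0, 3.3] [0.001, 0.001, -0.001]
[3.0, -0.0, 4.2] [0.001, 0.001, -0.001]
```

{"method": "arm_command", "body": {
  "plan": [1.1,0,0.7,0,0,0,1.5,0,1.6,0,0,0,2,0,2.4,0,0,0,2,0,2.4,0,0,0]
}}

```text
clock: 2.52
eef_pos: [0.4622, 0.0202, 0.2214]
tool_rot: [-0.071, 0.966, 0.019, 0.248]
ft_force: [-4.9, -0.2, 7.3]
finger_gap: 0.0005
```

Run:
```python
from h import *
st()
rows([arc(-.5,d) for d in (2,3,4,5)])
```

```text
t 2.52 stn [-1.036e+02 -1.000e-01  2.214e+02] F [-4.9 -0.2  7.3] gap 0.0005 rot [ 0.001 -0.502 -0.   ]
[0.5, 0.1, 0.6] [0.001, 0.002, -0.001]
[1.0, 0.1, 1.5] [0.001, 0.002, -0.001]
[1.5, 0.1, 2.3] [0.001, 0.002, -0.001]
[2.0, 0.1, 3.2] [0.001, 0.002, -0.001]
```

Run:
```python
from h import *
rows([arc(-.5,2.7)]+[arc(p,3) for p in np.linspace(-.36,.62,7)])
```

```text
[0.8, 0.1, 1.2] [0.001, 0.002, -0.001]
[-7.4, 0.1, 2.1] [0.001, 0.142, -0.001]
[-16.9, 0.1, 4.2] [0.001, 0.305, -0.0]
[-26.0, 0.1, 7.9] [0.001, 0.469, -0.0]
[-34.3, 0.1, 13.1] [0.001, 0.632, -0.0]
[-41.7, 0.1, 19.5] [0.001, 0.795, -0.0]
[-48.0, 0.1, 27.0] [0.001, 0.959, -0.0]
[-52.9, 0.1, 35.4] [0.001, 1.122, -0.0]
```

{"method": "arm_command", "body": {
  "plan": [0.8,0,1.2,0,0,0,-7.4,0,2.1,0,0.14,0,-16.9,0,4.2,0,0.305,0,-26,0,7.9,0,0.469,0,-34.3,0,13.1,0,0.632,0,-41.7,0,19.5,0,0.795,0,-48,0,27,0,0.959,0,-52.9,0,35.4,0,1.122,0]
}}

```text
clock: 3.52
eef_pos: [0.5259, 0.0299, 0.2169]
tool_rot: [-0.07, 0.949, -0.022, -0.306]
ft_force: [2.0, -1.1, 9.8]
finger_gap: 0.0008
```

Run:
```python
from h import *
st()
rows([arc(.62,0),arc(.62,-15),arc(.05,-15),arc(-.55,-15)])
p,d=snapshot("top");crop(p,210,95,390,240,4,'pics/t2.png')
```

```text
t 3.52 stn [-3.920e+01  1.000e-01  2.169e+02] F [ 2.  -1.1  9.8] gap 0.0008 rot [ 0.001  0.623 -0.   ]
[1.9, -0.1, -1.1] [0.001, -0.003, 0.0]
[10.6, -0.1, -13.2] [0.001, -0.003, 0.0]
[43.0, -0.1, -3.7] [0.001, -0.573, -0.0]
[65.8, -0.1, 23.5] [0.001, -1.173, -0.0]
```

View pics/t2.png

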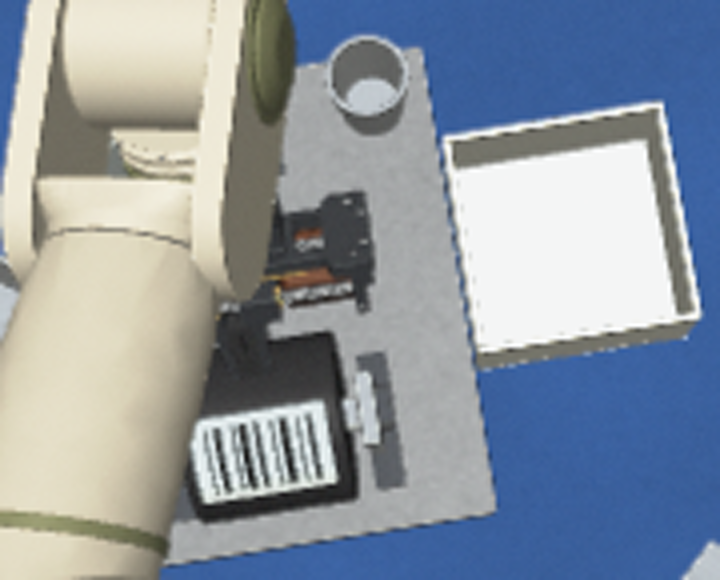

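The plate has turned about 1 rad towards the top: the bars now lie at (265,450) in the crop. I'll lift off, go back and stroke again.

{"method": "arm_command", "body": {
  "plan": [10,0,-13,0,0,0,22,0,-13,0,-0.18,0,33,0,-10,0,-0.36,0,43,0,-4,0,-0.54,0,52,0,2,0,-0.72,0,59,0,9,0,-0.9,0,64,0,16,0,-1.08,0,66,0,23.5,0,-1.173,0]
}}

```text
clock: 4.58
eef_pos: [0.4568, 0.0196, 0.2353]
tool_rot: [-0.07, 0.959, 0.02, 0.274]
ft_force: [0.2, -0.0, 0.8]
finger_gap: 0.0002
```

Run:
```python
from h import *
st()
rows([arc(-.55,-4),arc(-.55,1),arc(-.55,3)]+[arc(p,3.2) for p in np.linspace(-.4,.62,7)])
```

```text
t 4.58 stn [-1.091e+02  1.000e-01  2.353e+02] F [ 0.2 -0.   0.8] gap 0.0002 rot [-0.001 -0.557 -0.001]
[3.0, -0.1, 10.0] [-0.001, 0.007, -0.001]
[5.7, -0.1, 14.3] [-0.001, 0.007, -0.001]
[6.7, -0.1, 16.0] [-0.001, 0.007, -0.001]
[-2.1, -0.0, 16.9] [-0.001, 0.157, -0.001]
[-12.0, -0.0, 19.3] [-0.001, 0.327, -0.001]
[-21.4, -0.0, 23.4] [-0.001, 0.497, -0.001]
[-29.9, 0.0, 29.0] [-0.001, 0.667, -0.001]
[-37.3, 0.0, 36.0] [-0.0, 0.837, -0.002]
[-43.5, 0.0, 44.1] [-0.0, 1.007, -0.002]
[-48.1, 0.1, 53.1] [-0.0, 1.177, -0.002]
```

{"method": "arm_command", "body": {
  "plan": [3,0,10,0,0,0,5.7,0,14.3,0,0,0,6.7,0,16,0,0,0,6.7,0,16,0,0,0]
}}

```text
clock: 5.08
eef_pos: [0.4619, 0.0199, 0.2187]
tool_rot: [-0.072, 0.959, 0.02, 0.272]
ft_force: [-16.0, -3.0, 18.9]
finger_gap: 0.0005
```

Run:
```python
from h import *
st()
rows([arc(p,3.3) for p in np.linspace(-.4,.64,8)])
```

```text
t 5.08 stn [-104.    -0.4  218.7] F [-16.   -3.   18.9] gap 0.0005 rot [ 0.    -0.553  0.001]
[-6.5, 0.4, 0.2] [0.0, 0.153, 0.001]
[-15.2, 0.3, 2.2] [0.0, 0.301, 0.001]
[-23.5, 0.3, 5.5] [0.0, 0.45, 0.001]
[-31.2, 0.3, 9.9] [-0.0, 0.598, 0.001]
[-38.2, 0.3, 15.5] [-0.0, 0.747, 0.001]
[-44.2, 0.3, 22.0] [-0.0, 0.896, 0.001]
[-49.3, 0.3, 29.3] [-0.0, 1.044, 0.001]
[-53.2, 0.3, 37.4] [-0.0, 1.193, 0.001]
```

{"method": "arm_command", "body": {
  "plan": [-6.5,0,-0.3,0,0.153,0,-15.2,0,1.7,0,0.301,0,-23.5,0,5,0,0.45,0,-31.2,0,9.5,0,0.598,0,-38.2,0,15.1,0,0.747,0,-44.2,0,21.8,0,0.896,0,-49.3,0,29.3,0,1.044,0,-53.2,0,37.4,0,1.193,0]
}}

```text
clock: 6.08
eef_pos: [0.5273, 0.0298, 0.2152]
tool_rot: [-0.069, 0.946, -0.025, -0.315]
ft_force: [5.2, -3.1, 12.8]
finger_gap: 0.0005
```

Run:
```python
from h import *
st()
p,d=snapshot("top");crop(p,210,95,390,240,4,'pics/t3.png')
p,d=snapshot("scene");crop(p,270,130,450,270,4,'pics/s3.png')
```

```text
t 6.08 stn [-3.780e+01 -2.000e-01  2.152e+02] F [ 5.2 -3.1 12.8] gap 0.0005 rot [-0.003  0.642 -0.002]
```

View pics/t3.png

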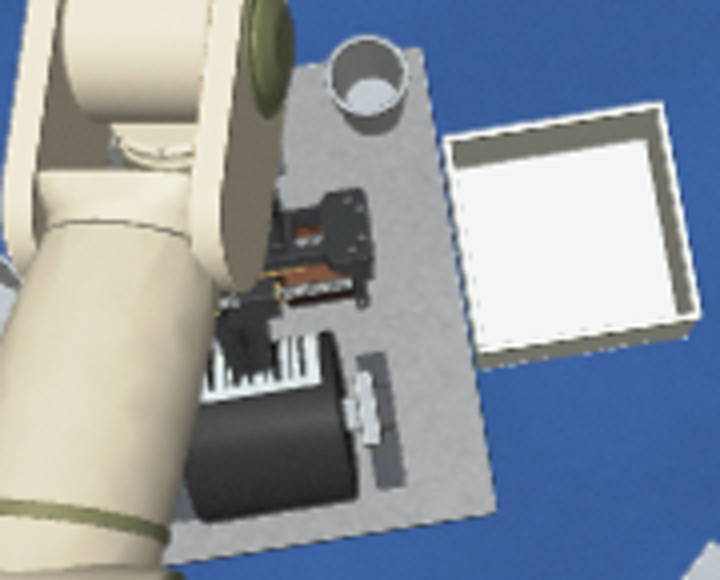

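View pics/s3.png

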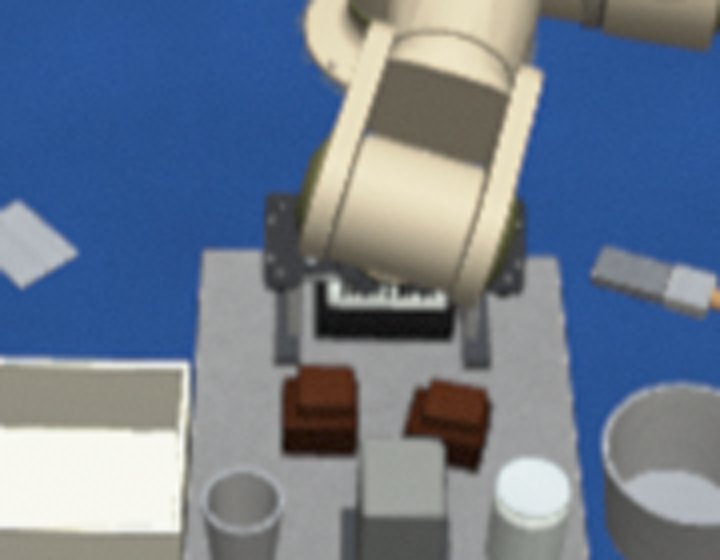

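```bash
cat >> h.py <<'E'
def theta(n,uv):
    o,r=ray(n,uv); o=RS.inv().apply(o-O); r=RS.inv().apply(r)
    a=r[[0,2]];b=o[[0,2]]-[-.075,.17]; A=a@a;B=2*a@b;C=b@b-.0036; D=B*B-4*A*C
    if D<0: return 'miss'
    p=o+r*(-B-np.sqrt(D))/(2*A); return (np.arctan2(-(p[2]-.17),p[0]+.075)%6.283).round(3),p.round(3)
E
python3 - <<'E'
from h import *
tc=lambda x,y:(210+(x+.5)/4-.5,95+(y+.5)/4-.5)
sc=lambda x,y:(270+(x+.5)/4-.5,130+(y+.5)/4-.5)
print('rear(small th)',theta('top',tc(270,394)),theta('top',tc(320,384)))
print('front',theta('scene',sc(345,305)),theta('scene',sc(420,310)))
print('t2 edges',theta('top',tc(270,412)),theta('top',tc(270,495)))
rows([arc(.64,-15),arc(.05,-15),arc(-.5,-15)])
E
```

```text
rear(small th) (np.float64(4.955), array([-0.061, -0.011,  0.228])) (np.float64(4.979), array([-0.059, -0.044,  0.228]))
front (np.float64(6.102), array([-0.016, -0.033,  0.181])) (np.float64(6.158), array([-0.015,  0.025,  0.177]))
t2 edges (np.float64(4.752), array([-0.073, -0.009,  0.23 ])) (np.float64(3.75), array([-0.124,  0.002,  0.204]))
[14.5, 0.3, -14.7] [-0.002, -0.002, -0.001]
[47.8, 0.2, -4.5] [-0.002, -0.592, -0.001]
[68.9, 0.2, 20.3] [-0.002, -1.142, -0.0]
```

{"method": "arm_command", "body": {
  "plan": [14,0,-14,0,0,0,25,0,-13,0,-0.18,0,36,0,-10,0,-0.36,0,47,0,-5,0,-0.54,0,55,0,2,0,-0.72,0,62,0,9,0,-0.89,0]
}}

```text
clock: 6.92
eef_pos: [0.4714, 0.0213, 0.2439]
tool_rot: [-0.073, 0.989, 0.009, 0.127]
ft_force: [0.5, 0.1, -0.7]
finger_gap: 0.0008
```

Run:
```python
from h import *
st()
rows([arc(-.25,d) for d in(-4,0,2,2.6)])
p,d=snapshot("scene");crop(p,270,130,450,270,4,'pics/s4.png')
```

```text
t 6.92 stn [-94.4  -0.3 243.9] F [ 0.5  0.1 -0.7] gap 0.0008 rot [-0.001 -0.254 -0.001]
[-1.5, 0.4, 12.5] [-0.001, 0.004, -0.0]
[-0.4, 0.4, 16.4] [-0.001, 0.004, -0.0]
[0.1, 0.4, 18.4] [-0.001, 0.004, -0.0]
[0.2, 0.4, 18.9] [-0.001, 0.004, -0.0]
```

View pics/s4.png

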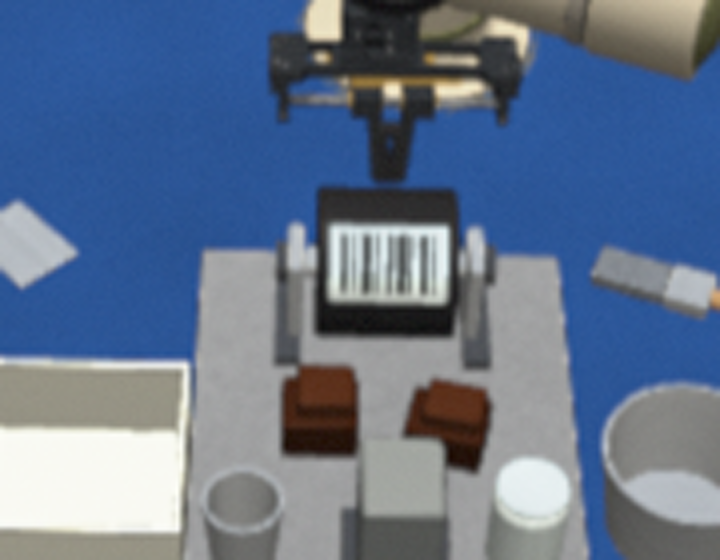

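Run:
```python
from h import *
sc=lambda x,y:(270+(x+.5)/4-.5,130+(y+.5)/4-.5)
for q in[(330,224),(450,226),(328,302),(449,307)]: print(theta('scene',sc(*q)))
```

```text
(np.float64(5.007), array([-0.058, -0.046,  0.227]))
(np.float64(5.002), array([-0.058,  0.046,  0.227]))
(np.float64(6.06), array([-0.016, -0.046,  0.183]))
(np.float64(6.099), array([-0.016,  0.047,  0.181]))
```

{"method": "arm_command", "body": {
  "plan": [-1.5,0,12.5,0,0,0,-0.4,0,16.4,0,0,0,0,0,18,0,0,0,0,0,18,0,0,0]
}}

```text
clock: 7.48
eef_pos: [0.4767, 0.0219, 0.2264]
tool_rot: [-0.074, 0.99, 0.009, 0.124]
ft_force: [-4.9, -0.4, 10.7]
finger_gap: 0.0004
```

Run:
```python
from h import *
st()
rows([arc(p,3) for p in np.linspace(-.25,.58,8)])
```

```text
t 7.47 stn [-89.1  -0.5 226.4] F [-4.9 -0.4 10.7] gap 0.0004 rot [ 0.001 -0.248  0.   ]
[1.0, 0.5, 1.0] [0.001, -0.002, 0.0]
[-6.1, 0.5, 1.4] [0.001, 0.117, 0.0]
[-13.1, 0.5, 2.7] [0.001, 0.236, 0.0]
[-19.9, 0.5, 4.7] [0.001, 0.354, 0.0]
[-26.4, 0.5, 7.6] [0.001, 0.473, 0.001]
[-32.5, 0.5, 11.2] [0.0, 0.591, 0.001]
[-38.2, 0.5, 15.5] [0.0, 0.71, 0.001]
[-43.3, 0.5, 20.4] [0.0, 0.828, 0.001]
```

{"method": "arm_command", "body": {
  "plan": [1,0,1,0,0,0,-6.1,0,1.4,0,0.117,0,-13.1,0,2.7,0,0.236,0,-19.9,0,4.7,0,0.354,0,-26.4,0,7.6,0,0.473,0,-32.5,0,11.2,0,0.591,0,-38.2,0,15.5,0,0.71,0,-39.6,0,16.7,0,0.74,0]
}}

```text
clock: 8.48
eef_pos: [0.5201, 0.0285, 0.2195]
tool_rot: [-0.072, 0.967, -0.019, -0.243]
ft_force: [3.9, -0.9, 15.3]
finger_gap: 0.0005
```

Run:
```python
from h import *
st()
rows([arc(.49,-20),pose([45,-49,290],0)])
```

```text
t 8.47 stn [-45.2  -0.4 219.5] F [ 3.9 -0.9 15.3] gap 0.0005 rot [-0.001  0.492 -0.   ]
[12.5, 0.4, -19.9] [-0.001, -0.002, -0.0]
[-46.2, -48.7, -104.7] [-0.001, -0.492, -0.0]
```

{"method": "arm_command", "body": {
  "plan": [12,0,-20,0,0,0,25,0,-20,0,-0.18,0,36,0,-18,0,-0.36,0,47,0,-12,0,-0.54,0,55,0,-6,0,-0.7,0]
}}

```text
clock: 9.1
eef_pos: [0.4729, 0.0215, 0.2507]
tool_rot: [-0.073, 0.992, 0.008, 0.106]
ft_force: [-0.4, 0.1, -0.9]
finger_gap: 0.0004
```

Run:
```python
from h import *
st()
p,d=snapshot("scene");crop(p,290,160,430,270,5,'pics/s5.png')
```

```text
t 9.1 stn [-92.9  -0.4 250.7] F [-0.4  0.1 -0.9] gap 0.0004 rot [ 0.    -0.213 -0.   ]
```

View pics/s5.png

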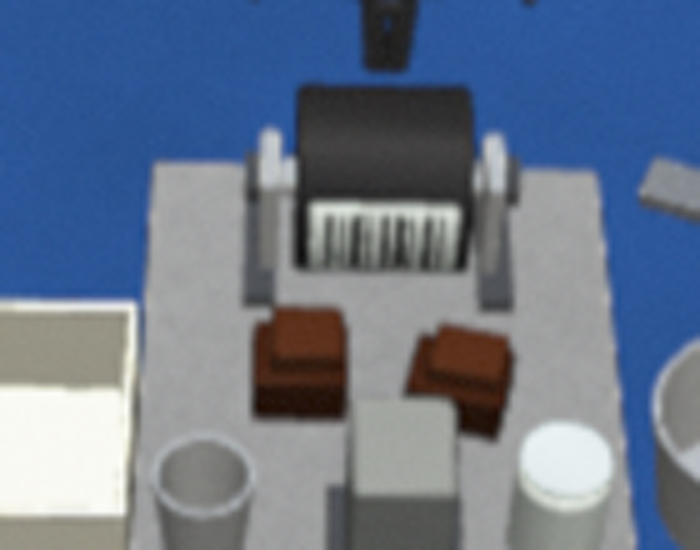

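Run:
```python
from h import *
sc=lambda x,y:(290+(x+.5)/5-.5,160+(y+.5)/5-.5)
for q in[(308,199),(465,204),(386,201),(386,204)]: print(theta('scene',sc(*q)))
# predicted outlines: silhouettes of roller top edge check
for th in(5.6,5.7,5.8,5.9):
    X=[O+RS.apply([-.075+.06*np.cos(th),y,.17-.06*np.sin(th)]) for y in(-.045,.045)]
    print(th,((proj('scene',X)-[290,160]+.5)*5).round(1).tolist())
# project reference points: cheek/roller ends top corners & slab corners
X=[O+RS.apply(v) for v in ([-.155,-.15,.1],[-.155,.15,.1],[.205,-.15,.1],[-.075,-.055,.23],[-.075,.055,.23],[-.075,-.071,.188])]
print(((proj('scene',X)-[290,160]+.5)*5).round(1).tolist())
```

```text
(np.float64(5.735), array([-0.024, -0.048,  0.201]))
(np.float64(5.754), array([-0.023,  0.048,  0.2  ]))
(np.float64(5.74), array([-0.024,  0.   ,  0.201]))
(np.float64(5.772), array([-0.023,  0.   ,  0.199]))
5.6 [[313.3, 186.6], [460.4, 189.6]]
5.7 [[313.1, 196.2], [460.1, 199.2]]
5.8 [[312.8, 205.6], [459.7, 208.6]]
5.9 [[312.6, 214.6], [459.2, 217.7]]
[[154.9, 158.9], [598.8, 167.7], [127.3, 598.7], [298.4, 107.5], [476.4, 110.9], [271.5, 154.4]]
```

Run:
```python
from h import *
p,d=snapshot("scene"); np.savez('pics/s5.npz',p=p,d=d)
g=cv2.cvtColor(p,cv2.COLOR_RGB2GRAY)
print(g[194:218,350:386:1][:, [0,1,2,3,4,5,6,16,30,31,32,33,34]])
# slab edges: column scan far from things
c=p.astype(int)
for u in (322,325,328,400,404,408): print(u,[ (v,c[v,u].tolist()) for v in range(189,199)])
```

```text
[[ 49  52  53  55  53  55  56  55  56  56  57  55  90]
 [ 44  49  52  52  50  51  53  54  57  56  55  52 101]
 [ 44  46  48  49  49  49  49  52  55  52  52  52 101]
 [ 44  44  49  48  47  46  44  47  50  49  54  51  91]
 [ 37  41  42  40  42  41  41  46  47  47  46  43  75]
 [ 38  43  56  65  66  66  65  57  50  50  46  45  59]
 [ 36  62 112 139 143 141 142 117  94  73  49  40  53]
 [ 32  85 166 205 210 206 208 183 160 126  68  36  47]
 [ 32  89 172 213 215 200 201 199 209 167  87  37  48]
 [ 30  83 161 202 194 148 152 162 212 169  88  35  47]
 [ 29  79 157 196 185 114 125 130 200 153  77  32  45]
 [ 28  76 150 185 174 104 117 120 186 132  65  33  52]
 [ 21  72 141 176 164  96 118 114 178 121  54  37  65]
 [ 23  76 144 168 155  94 120 100 168 111  48  48  82]
 [ 23  82 151 163 146  91 119  89 154  97  38  52  92]
 [ 23  76 140 150 134  83 109  80 141  83  32  61 104]
 [ 20  68 126 140 129  76  98  78 131  77  30  69 116]
 [ 16  60 116 128 120  76  94  72 121  63  23  78 131]
 [ 28  59 107 116 102  75 101  67 108  53  30  86 137]
 [ 66  76 102 109 104  96 109  79  91  56  50 100 138]

[... 944 characters left out ...]
189, [43, 85, 151]), (190, [46, 87, 154]), (191, [43, 85, 152]), (192, [50, 87, 151]), (193, [87, 108, 152]), (194, [135, 142, 156]), (195, [158, 159, 161]), (196, [163, 164, 164]), (197, [163, 163, 164]), (198, [163, 165, 164])]
404 [(189, [42, 85, 151]), (190, [45, 87, 153]), (191, [45, 88, 154]), (192, [46, 88, 151]), (193, [76, 102, 154]), (194, [122, 133, 156]), (195, [157, 159, 162]), (196, [164, 164, 165]), (197, [164, 164, 164]), (198, [162, 162, 163])]
408 [(189, [46, 86, 153]), (190, [43, 87, 152]), (191, [44, 87, 152]), (192, [45, 87, 152]), (193, [62, 95, 153]), (194, [107, 123, 155]), (195, [150, 153, 161]), (196, [158, 159, 164]), (197, [159, 161, 164]), (198, [160, 163, 163])]
```

Run:
```python
from h import *
p=np.load('pics/s5.npz')['p'];g=cv2.cvtColor(p,cv2.COLOR_RGB2GRAY)
th=np.linspace(0,6.283,721)
for y in(-.046,-.03,.03,.046):
    X=np.array([O+RS.apply([-.075+.06*np.cos(t),y,.17-.06*np.sin(t)]) for t in th]); q=proj('scene',X)
    i=q[:,1].argmin();j=q[:,1].argmax();print(y,'top',q[i].round(2),'bot',q[j].round(2), 'obs top', p[172:184,int(round(q[i,0])),2].tolist(),'bot',g[209:218,int(round(q[j,0]))].tolist())
    k=[np.abs(th-a).argmin() for a in(5.75,5.8)];print(q[k].round(2).tolist())
```

```text
-0.046 top [351.97 175.65] bot [351.18 213.32] obs top [151, 152, 153, 146, 111, 61, 42, 43, 46, 47, 50, 51] bot [76, 68, 60, 59, 76, 115, 151, 159, 161]
[[351.77, 199.7], [351.74, 200.67]]
-0.03 top [357.01 175.74] bot [356.21 213.43] obs top [152, 153, 154, 152, 133, 75, 45, 41, 47, 47, 51, 50] bot [109, 98, 94, 101, 109, 130, 154, 161, 163]
[[356.98, 199.8], [356.95, 200.78]]
0.03 top [375.95 176.09] bot [375.13 213.84] obs top [154, 152, 152, 154, 132, 82, 45, 43, 46, 47, 49, 49] bot [72, 62, 61, 57, 68, 106, 150, 161, 159]
[[376.57, 200.21], [376.52, 201.18]]
0.046 top [381.01 176.19] bot [380.18 213.95] obs top [151, 155, 153, 153, 134, 82, 44, 41, 43, 45, 45, 51] bot [141, 131, 121, 108, 91, 110, 150, 162, 161]
[[381.8, 200.31], [381.75, 201.29]]
```

Plate estimate is about -0.06 rad short: its upper edge sits near (308,199)–(465,204) in the crop. I'll add one small stroke of about 0.06.

Run:
```python
from h import *
st()
rows([arc(-.21,-4),arc(-.21,1),arc(-.21,2.8),arc(-.18,2.9),arc(-.15,3),arc(-.15,-5),arc(-.15,-30)])
```

```text
t 9.2 stn [-95.3   0.3 250. ] F [-0.6 -0.1  0.5] gap 0.0002 rot [ 0.002 -0.208 -0.001]
[-4.1, -0.3, 18.5] [0.002, -0.002, -0.001]
[-3.1, -0.3, 23.4] [0.002, -0.002, -0.001]
[-2.7, -0.3, 25.2] [0.002, -0.002, -0.001]
[-4.5, -0.3, 25.3] [0.002, 0.028, -0.001]
[-6.2, -0.3, 25.5] [0.002, 0.058, -0.001]
[-7.9, -0.3, 17.7] [0.002, 0.058, -0.001]
[-13.1, -0.3, -6.8] [0.002, 0.058, -0.001]
```

{"method": "arm_command", "body": {
  "plan": [-4,0,18.5,0,0,0,-3,0,23.4,0,0,0,-2.7,0,25.2,0,0,0,-2.7,0,25.2,0,0,0,-4.5,0,25.3,0,0.028,0,-6.2,0,25.5,0,0.058,0,-6.2,0,25.5,0,0.058,0,-7,0,18,0,0.058,0]
}}

```text
clock: 10.2
eef_pos: [0.4833, 0.0232, 0.2344]
tool_rot: [-0.074, 0.995, 0.006, 0.074]
ft_force: [-1.4, -0.5, -0.1]
finger_gap: 0.0005
```

Run:
```python
from h import *
st()
p,d=snapshot("scene");g=cv2.cvtColor(p,cv2.COLOR_RGB2GRAY);crop(p,290,160,430,270,5,'pics/s6.png')
print(g[195:206,350:384][:, [2,3,4,5,16,29,30,31]])
rows([pose([45,-49,z]) for z in(290,200,111,107)])
```

```text
t 10.2 stn [-82.4  -0.3 234.4] F [-1.4 -0.5 -0.1] gap 0.0005 rot [ 0.002 -0.149  0.   ]
[[ 52  52  52  51  52  54  54  55]
 [ 49  49  48  51  51  52  53  54]
 [ 46  47  47  47  48  51  50  50]
 [ 42  45  42  41  45  48  47  47]
 [ 39  38  38  40  40  44  45  44]
 [ 53  62  64  61  54  48  48  44]
 [106 132 136 136 114  92  89  71]
 [160 198 204 199 176 159 154 122]
 [165 204 206 188 193 202 199 160]
 [157 196 189 132 159 198 200 156]
 [148 186 174 106 125 182 189 136]]
[-134.0, -48.6, -34.9] [0.001, 0.151, 0.0]
[-120.5, -48.7, 54.1] [0.001, 0.151, 0.0]
[-107.1, -48.8, 142.1] [0.001, 0.151, 0.0]
[-106.5, -48.8, 146.1] [0.001, 0.151, 0.0]
```

View pics/s6.png

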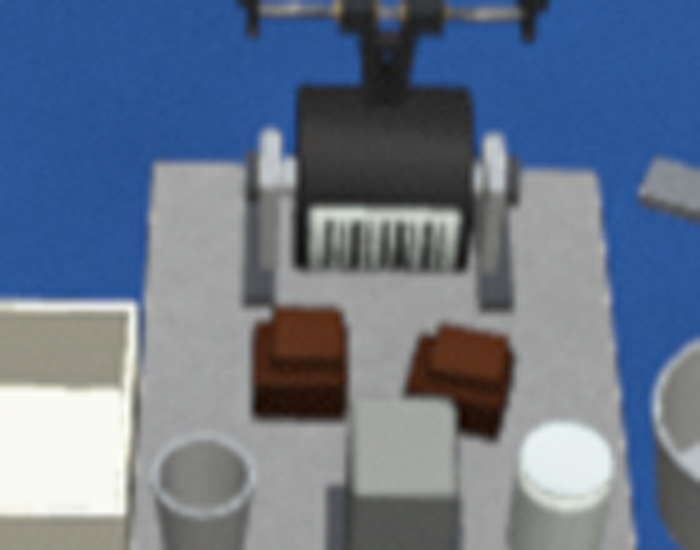

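The upper plate edge moved down by about 1 px, so the plate error is now about -0.01 rad. Next comes lump a.

{"method": "arm_command", "body": {
  "plan": [-30,0,-50,0,0.05,0,-80,-25,-50,0,0.151,0,-134,-49.5,-40,0,0.151,0,-134,-49.5,-35,0,0.151,0,-127,-49.5,10,0,0.151,0,-127,-49.5,10,0,0.151,0],
  "fingers": 0.9,
  "grip_force": 20
}}

```text
clock: 11.0
eef_pos: [0.6138, -0.0066, 0.2411]
tool_rot: [-0.074, 0.997, 0.002, -0.004]
ft_force: [-0.9, -0.3, 0.6]
finger_gap: 0.0587
```

Run:
```python
from h import *
st()
p,d=snapshot("scene");crop(p,290,160,430,270,5,'pics/s7.png')
rows([pose([45,-49.5,z]) for z in(200,165,111,107)])
```

```text
t 11.0 stn [ 42.4 -49.  241.1] F [-0.9 -0.3  0.6] gap 0.0587 rot [ 0.004  0.007 -0.   ]
[-1.9, -0.3, 43.6] [0.002, -0.002, -0.0]
[-2.0, -0.4, 78.6] [0.002, -0.002, -0.0]
[-2.1, -0.5, 132.6] [0.002, -0.002, -0.0]
[-2.1, -0.5, 136.6] [0.002, -0.002, -0.0]
```

View pics/s7.png

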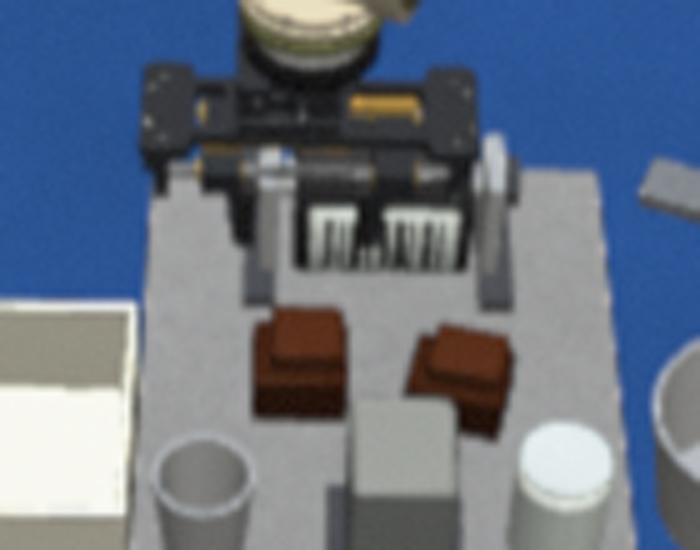

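{"method": "arm_command", "body": {
  "plan": [-2,0,30,0,0,0,-2,0,60,0,0,0,-2,0,70,0,0,0,-2,0,70,0,0,0]
}}

```text
clock: 11.55
eef_pos: [0.6177, -0.0068, 0.175]
tool_rot: [-0.074, 0.997, 0.0, 0.001]
ft_force: [-0.5, -0.1, -0.0]
finger_gap: 0.0793
```

Run:
```python
from h import *
st()
p,d=snapshot("scene");crop(p,290,160,430,270,5,'pics/s8.png')
rows([pose([45,-49.5,z]) for z in(165,111,107)])
```

```text
t 11.55 stn [ 46.2 -49.7 175. ] F [-0.5 -0.1 -0. ] gap 0.0793 rot [ 0.001 -0.001 -0.   ]
[1.4, 0.3, 10.4] [0.001, 0.002, -0.0]
[1.5, 0.2, 64.4] [0.001, 0.002, -0.0]
[1.5, 0.2, 68.4] [0.001, 0.002, -0.0]
```

View pics/s8.png

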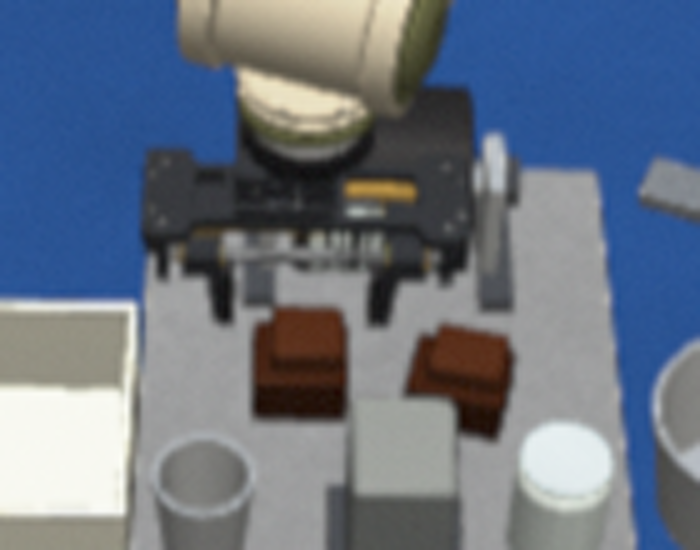

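{"method": "arm_command", "body": {
  "plan": [1.5,0,20,0,0,0,1.5,0,45,0,0,0,1.5,0,60,0,0,0,1.5,0,67,0,0,0,1.5,0,67,0,0,0]
}}

```text
clock: 12.22
eef_pos: [0.6161, -0.0069, 0.1071]
tool_rot: [-0.074, 0.997, 0.001, 0.0]
ft_force: [0.1, -0.1, 0.3]
finger_gap: 0.0794
```

{"method": "arm_command", "body": {
  "plan": [0,0,0,0,0,0,0,0,0,0,0,0,0,0,0,0,0,0,0,0,0,0,0,0],
  "fingers": 0,
  "grip_force": 20
}}

```text
clock: 12.72
eef_pos: [0.616, -0.0068, 0.1072]
tool_rot: [-0.074, 0.997, 0.001, 0.0]
ft_force: [-0.1, 0.1, 4.7]
finger_gap: 0.0597
```

Run:
```python
from h import *
st()
rows([pose([45,-49.5,180]),pose([12,-180,180]),pose([12,-240,180]),pose([12,-240,52])])
```

```text
t 12.72 stn [ 44.5 -49.5 107.2] F [-0.1  0.1  4.7] gap 0.0597 rot [ 0.001 -0.001 -0.   ]
[-0.5, 0.1, -72.8] [0.001, 0.001, -0.0]
[32.4, -130.4, -73.0] [0.001, 0.001, -0.0]
[32.4, -190.4, -73.0] [0.001, 0.001, -0.0]
[32.5, -190.5, 55.0] [0.001, 0.001, -0.0]
```

Gripped at 59.7 mm, which matches the lump's 60 mm. Lifting it straight up.

{"method": "arm_command", "body": {
  "plan": [0,0,-15,0,0,0,0,0,-45,0,0,0,0,0,-75,0,0,0,0,0,-75,0,0,0],
  "grip_force": 25
}}

```text
clock: 13.22
eef_pos: [0.6166, -0.0071, 0.184]
tool_rot: [-0.074, 0.997, 0.0, 0.002]
ft_force: [-0.5, -1.0, -1.9]
finger_gap: 0.0597
```

Run:
```python
from h import *
st()
p,d=snapshot("scene");crop(p,270,140,430,260,5,'pics/s9.png')
rows([pose([12,-180,180]),pose([12,-240,180]),pose([12,-240,52])])
```

```text
t 13.22 stn [ 45.1 -49.9 184. ] F [-0.5 -1.  -1.9] gap 0.0597 rot [-0.    -0.004 -0.   ]
[32.3, -130.3, 1.9] [0.001, 0.001, -0.0]
[32.3, -190.3, 1.9] [0.001, 0.001, -0.0]
[32.4, -190.5, 129.9] [0.001, 0.001, -0.0]
```

View pics/s9.png

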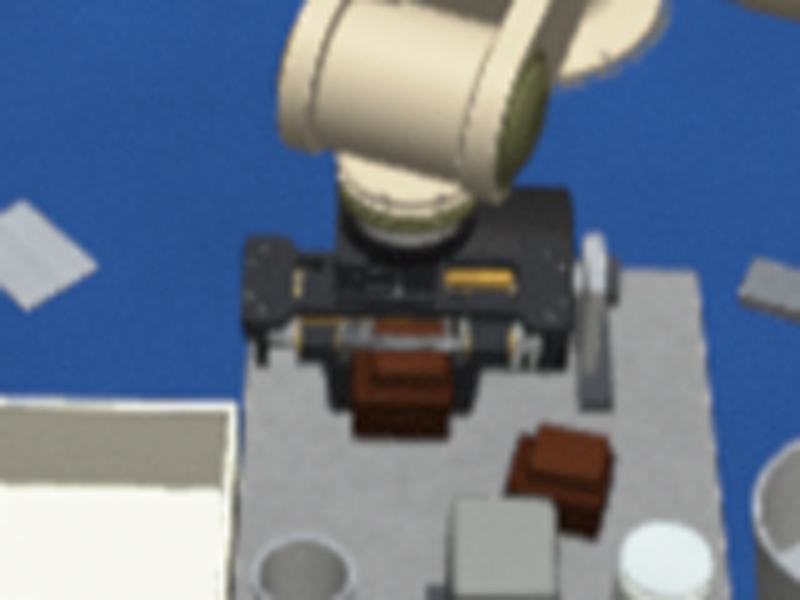

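Lump a is held square, and my bin rim measurement (x -35..136, y -324..-154 mm) matches the given one. Carrying it over.

{"method": "arm_command", "body": {
  "plan": [8,-35,0,0,0,0,20,-85,2,0,0,0,32,-140,2,0,0,0,32,-185,2,0,0,0,32,-190,30,0,0,0,32,-190,80,0,0,0,32,-190,125,0,0,0,32,-190,128,0,0,0]
}}

```text
clock: 14.28
eef_pos: [0.61, -0.1983, 0.0491]
tool_rot: [-0.074, 0.997, 0.003, -0.004]
ft_force: [-0.3, 0.1, -0.4]
finger_gap: 0.0593
```

Run:
```python
from h import *
st()
p,d=snapshot("top");crop(p,230,80,390,200,5,'pics/t9.png')
```

```text
t 14.28 stn [  10.3 -238.1   49.1] F [-0.3  0.1 -0.4] gap 0.0593 rot [ 0.007  0.007 -0.   ]
```

View pics/t9.png

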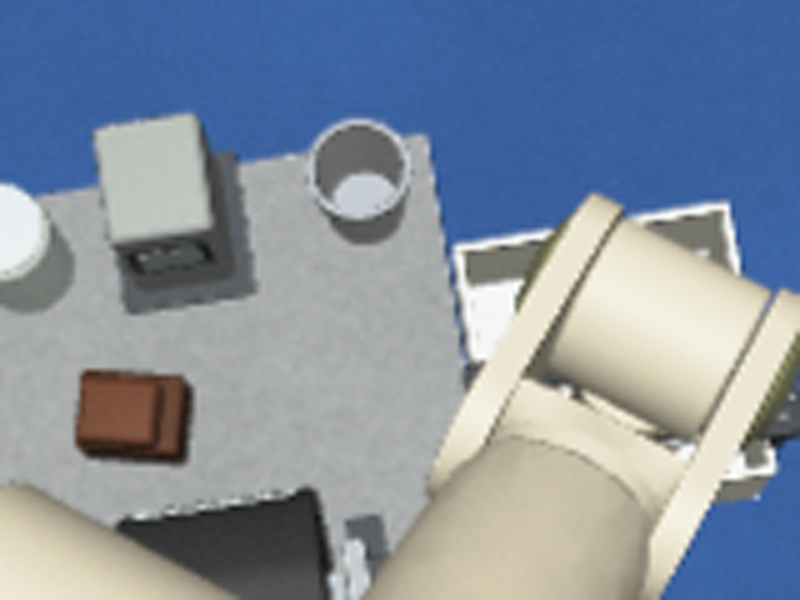

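{"method": "arm_command", "body": {
  "plan": [0,0,6,0,0,0,0,0,6,0,0,0]
}}

```text
clock: 14.58
eef_pos: [0.6125, -0.1995, 0.0485]
tool_rot: [-0.074, 0.997, 0.0, 0.001]
ft_force: [-0.3, -0.0, -0.1]
finger_gap: 0.0596
```

{"method": "arm_command", "body": {
  "plan": [0,0,0,0,0,0,0,0,0,0,0,0,0,0,0,0,0,0,0,0,0,0,0,0],
  "fingers": 0.9
}}

```text
clock: 15.08
eef_pos: [0.6122, -0.1994, 0.0475]
tool_rot: [-0.074, 0.997, 0.001, 0.0]
ft_force: [0.3, -0.6, -0.1]
finger_gap: 0.0794
```

Run:
```python
from h import *
st()
rows([pose([12,-240,190]),pose([12,-240,250])])
```

```text
t 15.07 stn [  12.3 -239.5   47.5] F [ 0.3 -0.6 -0.1] gap 0.0794 rot [ 0.001 -0.    -0.   ]
[0.3, -0.4, -142.5] [0.001, 0.0, -0.0]
[0.3, -0.3, -202.5] [0.001, 0.0, -0.0]
```

{"method": "arm_command", "body": {
  "plan": [0,0,-60,0,0,0,0,0,-120,0,0,0,0,0,-160,0,0,0,-10,55,-170,0,0,0.05,-20,115,-170,0,0,0.1,-30,175,-170,0,0,0.15,-40,235,-165,0,0,0.2,-40,285,-150,0,0,0.21]
}}

```text
clock: 16.08
eef_pos: [0.6099, 0.0905, 0.1982]
tool_rot: [0.031, 1.0, 0.001, 0.001]
ft_force: [0.2, 0.1, -0.6]
finger_gap: 0.0796
```

Run:
```python
from h import *
s=st()
p,d=snapshot("scene");crop(p,250,140,430,270,4,'pics/s10.png')
p,d=snapshot("top");crop(p,230,80,390,200,5,'pics/t10.png')
rows([pose([53,47.5,z],0,-.21) for z in(175,140,107)])
```

```text
t 16.07 stn [ 52.8  47.7 198.2] F [ 0.2  0.1 -0.6] gap 0.0796 rot [ 0.001 -0.002 -0.21 ]
[-2.1, -2.1, 21.4] [0.002, -0.003, 0.005]
[-2.2, -2.2, 56.4] [0.002, -0.003, 0.005]
[-2.3, -2.3, 89.4] [0.002, -0.003, 0.005]
```

View pics/s10.png

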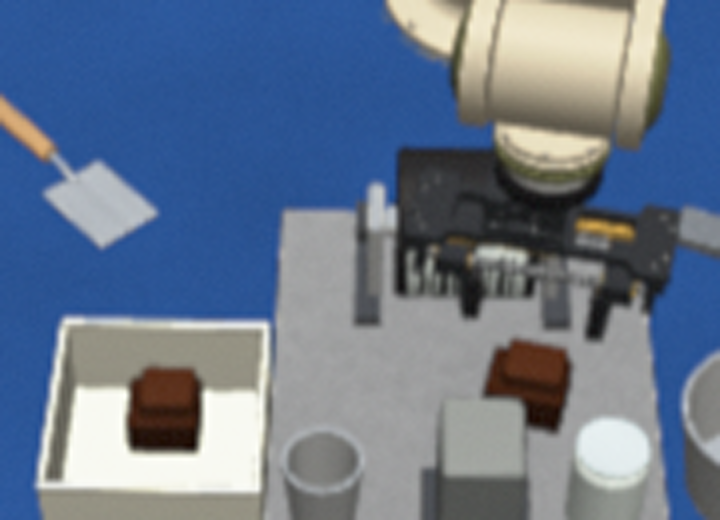

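View pics/t10.png

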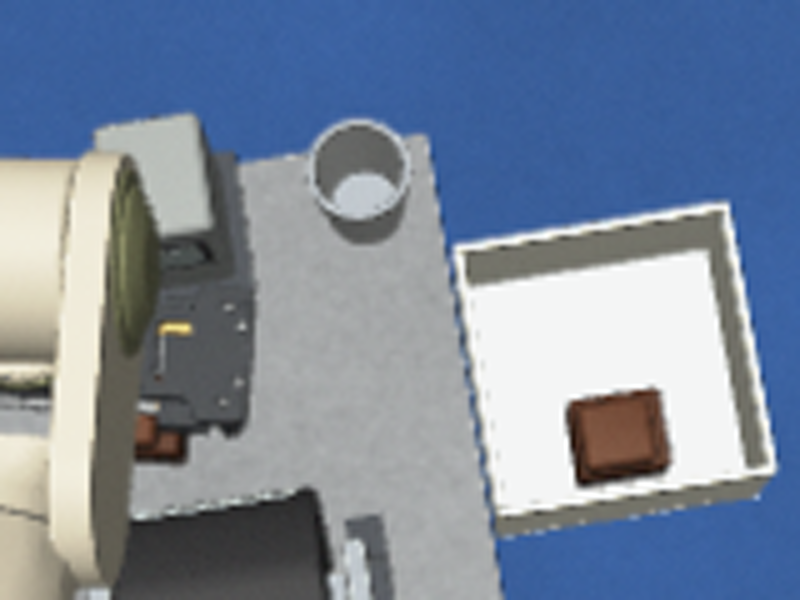

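Lump a stands upright in the bin, at (617,435) in the top crop. Descending on lump b.

{"method": "arm_command", "body": {
  "plan": [-2,-2,20,0,0,0,-2,-2,45,0,0,0,-2,-2,70,0,0,0,-2,-2,89,0,0,0,-2,-2,89,0,0,0]
}}

```text
clock: 16.8
eef_pos: [0.6113, 0.0854, 0.1078]
tool_rot: [0.031, 1.0, 0.001, -0.001]
ft_force: [0.1, 0.0, 0.1]
finger_gap: 0.0793
```

{"method": "arm_command", "body": {
  "plan": [0,0,0,0,0,0,0,0,0,0,0,0,0,0,0,0,0,0,0,0,0,0,0,0],
  "fingers": 0,
  "grip_force": 25
}}

```text
clock: 17.3
eef_pos: [0.6121, 0.0861, 0.1098]
tool_rot: [0.031, 1.0, 0.001, 0.001]
ft_force: [-0.5, -0.5, 6.2]
finger_gap: 0.0619
```

{"method": "arm_command", "body": {
  "plan": [0,0,-15,0,0,0,0,0,-45,0,0,0,0,0,-75,0,0,0,0,0,-75,0,0,0]
}}

```text
clock: 17.8
eef_pos: [0.6124, 0.086, 0.1861]
tool_rot: [0.031, 1.0, 0.001, 0.002]
ft_force: [0.5, 0.3, -1.9]
finger_gap: 0.0617
```

Run:
```python
from h import *
st()
p,d=snapshot("scene");crop(p,270,140,430,260,5,'pics/s11.png')
rows([pose([86,-180,185]),pose([86,-239,185]),pose([86,-239,48])])
```

```text
t 17.8 stn [ 54.6  42.8 186.1] F [ 0.5  0.3 -1.9] gap 0.0617 rot [ 0.001 -0.004 -0.21 ]
[-78.0, -211.4, -1.1] [0.001, 0.001, -0.21]
[-90.3, -269.1, -1.2] [0.001, 0.001, -0.21]
[-90.2, -269.3, 135.8] [0.001, 0.001, -0.21]
```

View pics/s11.png

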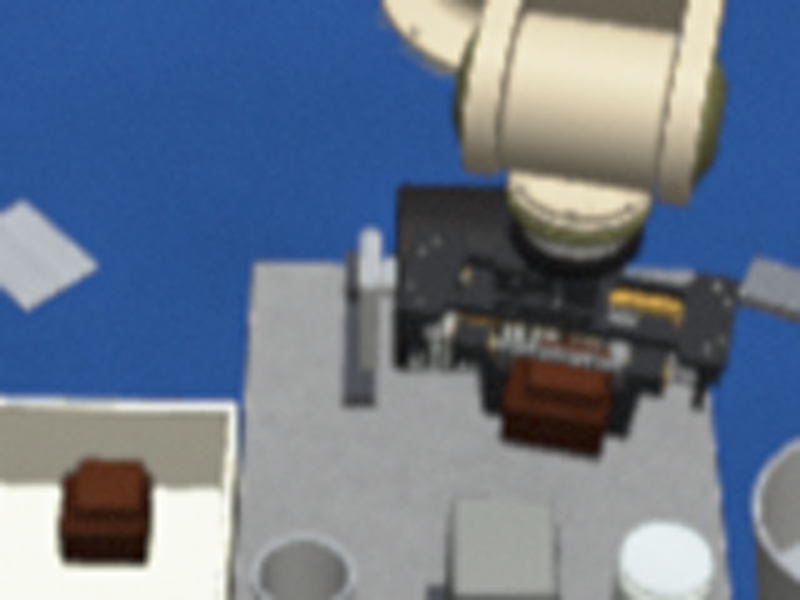

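{"method": "arm_command", "body": {
  "plan": [-12,-45,-5,0,0,-0.04,-28,-95,-5,0,0,-0.08,-45,-145,-5,0,0,-0.12,-62,-195,-5,0,0,-0.16,-80,-240,-5,0,0,-0.21,-90,-268,0,0,0,-0.21,-90,-269,15,0,0,-0.21,-90,-269,50,0,0,-0.21]
}}

```text
clock: 18.85
eef_pos: [0.6846, -0.1875, 0.1321]
tool_rot: [-0.074, 0.997, 0.001, 0.0]
ft_force: [-0.8, -0.2, -2.5]
finger_gap: 0.062
```

Run:
```python
from h import *
st()
rows([pose([86,-239,100]),pose([86,-239,50])])
```

```text
t 18.85 stn [  85.7 -238.3  132.1] F [-0.8 -0.2 -2.5] gap 0.062 rot [ 0.001 -0.    -0.   ]
[-0.3, -0.7, 32.1] [0.001, 0.0, -0.0]
[-0.3, -0.8, 82.1] [0.001, 0.0, -0.0]
```

{"method": "arm_command", "body": {
  "plan": [0,0,30,0,0,0,0,0,60,0,0,0,0,0,80,0,0,0,0,0,83,0,0,0,0,0,83,0,0,0]
}}

```text
clock: 19.48
eef_pos: [0.6846, -0.1872, 0.0504]
tool_rot: [-0.074, 0.997, 0.001, -0.0]
ft_force: [-1.1, -0.7, -2.0]
finger_gap: 0.0615
```

{"method": "arm_command", "body": {
  "plan": [0,0,0,0,0,0,0,0,0,0,0,0,0,0,0,0,0,0,0,0,0,0,0,0],
  "fingers": 0.9
}}

```text
clock: 19.98
eef_pos: [0.6848, -0.1879, 0.0506]
tool_rot: [-0.074, 0.997, 0.001, 0.0]
ft_force: [-0.2, -0.1, -0.1]
finger_gap: 0.079
```

{"method": "arm_command", "body": {
  "plan": [0,0,-60,0,0,0,0,0,-120,0,0,0,0,0,-170,0,0,0,50,0,-190,0,0,0,110,0,-200,0,0,0,170,0,-205,0,0,0,225,-10,-205,0,0,0,260,-20,-205,0,0,0]
}}

```text
clock: 20.98
eef_pos: [0.4285, -0.2463, 0.2559]
tool_rot: [-0.073, 0.997, 0.0, 0.0]
ft_force: [0.4, -0.3, 0.0]
finger_gap: 0.0791
```

Run:
```python
from h import *
st()
p,d=snapshot("scene");crop(p,250,140,430,270,4,'pics/s12.png');np.savez('pics/s12.npz',p=p,d=d)
g=cv2.cvtColor(p,cv2.COLOR_RGB2GRAY)
print(g[195:206,350:384][:, [2,3,4,5,16,29,30,31]])
p,d=snapshot("top");crop(p,210,80,390,240,4,'pics/t12.png')
W=RS.inv().apply((cloud('top',d)-O).reshape(-1,3)).reshape(400,640,3)
m=(p[...,0].astype(int)-p[...,2]>20)&(p[...,0]<150)&(W[...,1]<-.16)&(W[...,1]>-.32)
for lo,hi in((-.04,.05),(.05,.14)):
    q=W[m&(W[...,0]>lo)&(W[...,0]<hi)]*1000; print(len(q),q.min(0).round(),q.max(0).round())
```

```text
t 20.98 stn [-176.3 -258.8  255.9] F [ 0.4 -0.3  0. ] gap 0.0791 rot [ 0.001 -0.    -0.001]
[[ 50  50  53  50  52  54  54  54]
 [ 45  48  48  49  48  53  52  54]
 [ 45  46  44  44  50  50  52  50]
 [ 41  41  42  43  43  46  48  49]
 [ 37  37  39  41  42  44  44  42]
 [ 54  62  64  59  53  50  47  42]
 [105 130 135 134 111  92  88  71]
 [157 195 200 195 176 158 153 121]
 [164 203 204 187 190 200 197 158]
 [158 194 187 131 156 196 198 156]
 [148 183 172 102 124 179 186 133]]
297 [ -12. -267.   29.] [  39. -210.   69.]
269 [  62. -267.   32.] [ 109. -208.   65.]
```

View pics/s12.png

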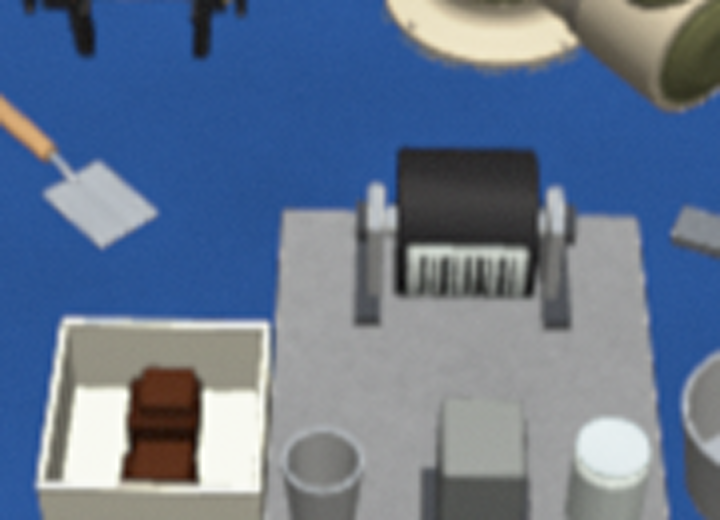

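View pics/t12.png

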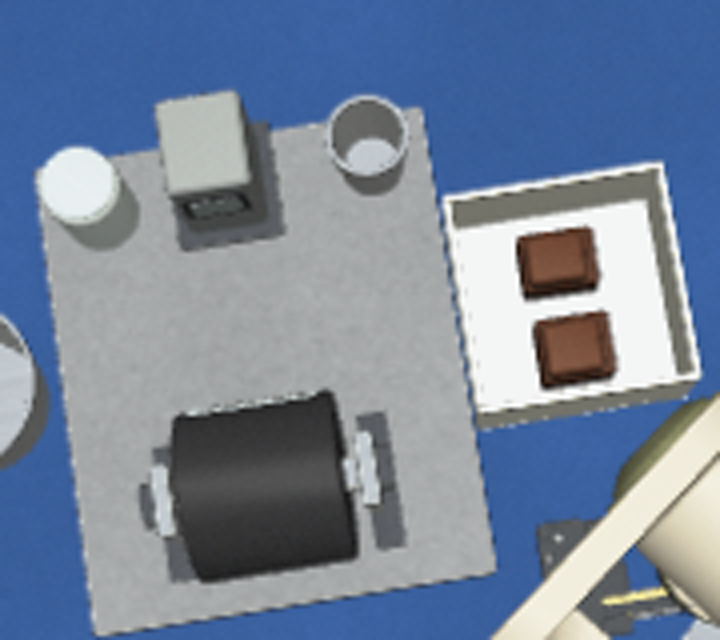

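Run:
```python
from h import *
tc=lambda x,y:(210+(x+.5)/4-.5,80+(y+.5)/4-.5)
for q in[(190,414),(235,408),(280,402),(318,396)]: print(theta('top',tc(*q)))
print(bot.hand_in()); st()
```

```text
(np.float64(5.911), array([-0.019,  0.044,  0.192]))
(np.float64(5.851), array([-0.021,  0.012,  0.195]))
(np.float64(5.804), array([-0.022, -0.019,  0.198]))
(np.float64(5.802), array([-0.022, -0.045,  0.198]))
the job is handed in; nothing more can be done
None
the job is handed in; nothing more can be done
```

I turned the roller round with three long fingertip strokes and one small trim stroke. Then I lifted both lumps into the bin one at a time, moved the arm clear and handed the job in at about 21 s.

- **Roller:** the scene camera put the plate about 0.01 rad short of square. The top camera put it about 0.02 to 0.13 rad past square (0.06 on average). Those readings catch the plate's edge at a grazing angle, so I trust them less. Both are inside the 0.14 rad limit, but the worst reading is close to it. The plate's edge had not moved between the last stroke and hand-in.
- **Lumps:** both stand upright in the bin, about 18 mm or more from its inner walls. Their tops are at about 65 to 70 mm, below the 90 mm rim. I did not measure their motion after the last picture.
- **Forces:** the highest force I read on the roller was about 25 N. I only had readings between moves, so brief peaks during a stroke were not seen.
- **Other loose things:** the arm never touched any of them, and those in the last pictures look unmoved. I did not measure their positions, and not all of them were in view.

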